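# Slide a scored panel out to its snapping line

### The job

Get the scored white plastic panel ready for snapping: push it with the fingertips, flat on the plywood board and without picking it up, toward the steel-capped right-hand edge until its short offcut strip hangs out over the edge and the black scored line lies right above that edge, straight along it. Leave the panel lying flat there and do not disturb the fan or the box cutter that lie on the board.

Things in the scene. Friction and masses are not known exactly. Their poses are not given: they have to be found in the camera images.
- bench_board: Plywood board, 360 x 360 x 18 mm, fixed flat on the table. Origin: centre of its underside; z up, so the upper face is at z = +18 mm. Its right-hand side (its own -y side, at y = -180 mm) is capped with a 12 mm wide dark steel strip, flush with the plywood, and stands a little out past the table's right edge. The strip's outer face is the edge meant in the goal; it runs along the board's x axis.
- board_edge (a point): The middle of that edge, at the board's upper face (board frame: 0, -180, +18 mm). Same axes as the board: x along the edge, -y points out over the drop.
- panel: Loose white rigid plastic panel, 150 mm (its x) x 130 mm (its y) x 6 mm thick, 0.10 to 0.21 kg, lying on the board's upper face; it slides on it with ordinary friction. Origin: centre of its underside, z up. Its -y long side is the front, which points roughly at the steel-capped edge; its back side face is at y = +65 mm. It is too wide to be spanned by a gripper. Small black dots near four corners of the kept part are screw holes, for looks only.
- score_line (a point): Middle of the black scored line (2 mm wide) on the panel's top, 6 mm above its underside. The line runs the full 150 mm along the panel's x axis, 40 mm behind its front side (panel frame y = -25 mm). Same axes as the panel.
- fan_module: Bystander: loose small black square fan, 40 x 40 x 15 mm, on the board's far part, about 150 mm from the board's centre line. Origin: centre of its underside. Leave alone.
- box_cutter: Bystander: loose closed red and black box cutter, 27 x 123 x 17 mm, its length along its y, on the board's near part, about 150 mm from the board's centre line. Origin: centre of its underside. Leave alone.

How it is judged:
By the outcome, as a careful person would: the job done as asked, in the order asked, and still so for the second after the job is handed in, with the robot touching nothing.
It also fails if it takes over 40 s, if anything falls off the work surface, if the arm or the gripper's body presses on something with over 40 N, if the wrist force passes 120 N, or if a joint passes its speed limit or range.

### The arm

A 6-joint arm with a two-finger parallel gripper is mounted at the origin on a cart in front of the work surface, level with it; the furniture and walls round the work are solid. World frame = base frame: x ahead of the robot, y to its left, z up, the work surface at z = 0. Lengths are in m, angles in rad, forces in N, time in s.
With the tool pointing down it reaches from about 0.275 to 0.85 m from the base axis. Payload 5.2 kg.
Tool frame: the origin (TCP) lies at the very end of the fingers, on their centre line; the grasp point (between the pads) lies tcp_to_grasp behind it (tcp_to_grasp is the distance from the TCP to the grasp point, in m); z points along the fingers, y is the direction in which the jaws open and shut (so a half turn about z gives the same grasp; the last joint's range is limited). The gripper opens to 85 mm and grips with 20 to 120 N. Pads are 22 mm wide; open, the fingers measure 114 mm over their backs; the gripper's body (76 mm by 85 mm) begins 54 mm behind the grasp point. The pads swing forward as they close: fully open they stand 13 mm farther back than shut.
Start: joints at [0.951, 0.259, 1.535, -0, 1.348, -0.203], TCP at [0.223, 0.503, 0.231] pointing down, gripper open.
Joint ranges: [-3.14, 3.14], [-0.91, 2.08], [0.19, 2.58], [-1.22, 4.36], [0.22, 2.71], [-3.12, 3.12]. Speed limits (rad/s): [2.57, 2.57, 3.14, 3.14, 3.14, 3.14].

### API

Orientations are given as a unit quaternion [x, y, z, w].
In Python, from rig import * gives the robot as it stands.
- The arm moves only by the shell command python3 -m crank 'ROWS' [FORCE]. ROWS is a JSON object of lists of equal length, an entry for each row: "xyz": the shift along the tool's x, y, z in m, a list of three; "roll": the turn about the tool's z in rad; "hand": the opening, from 0 (shut) to 1 (fully open). A call has 1 to 12 rows; each row is the pose to reach, as a shift and turn from the pose commanded when the call began, along the tool's axes at that moment; what a row does not reach only later rows make up. A row lasts 1/8 s, in which the tool goes at most 62.5 mm and 10.7 degrees, less where a joint would pass 70% of its speed; a pose out of reach is approached as far as the arm can. A call with a gripper value outside its range is refused whole. The fingers move at their own pace and stop on an object; FORCE is the grip in N (left out, the last holds). Time passes only in rows, so rows that repeat a pose let the fingers close. It gives the time, the measured TCP pose, the force and the opening at its end, in the units of the state.
- observe(): the state, without advancing time (a new reading comes with each control period).
- camera(name): name is "side" or "top" or "wrist"; returns the picture (420x560x3 uint8, red, green, blue); there is no depth.
- camera_model(name): a dict with "fx", "fy", "cx", "cy" (pixels), "xyz" and "rotation" of the camera in the world. Camera axes: x right, y up, looking along -z (the intrinsics and any distortion apply to the point x, -y, -z); pixel columns grow to the right and rows downward; lengths in m; the calibration is good to about 2 mm. A picture is of the moment at which its call begins: read the wrist's pose just before it. camera_model takes no time and is no camera call; for the wrist camera it gives the pose at the moment of the call.
- finish_job(): hands the job in, once; it reports no verdict.
The state is a dict: "clock": time; "qpos": joint angles; "joint_velocities": joint speeds; "tau": joint torques, N m; "tcp_pos": TCP position; "orientation": TCP orientation; "force": force on the tool from outside, world axes, zero at the start; "wrist_torque": the same for the moment, N m; "width": finger opening in m.
Only numpy, scipy, OpenCV 4.12 (cv2) and the standard library are available. Lean on these libraries where they do the work, as an engineer would, in place of code of your own. Each camera call takes 0.05 s, during which the arm holds its last target.

## Working session

There is one attempt and no reset: what is moved stays moved. The work goes in short steps, Python scripts to look and compute and a shell command to move; the robot and the scene stay as the last step left them, time stands still between calls to the robot, and variables do not carry over. Pictures are saved under pics/ and viewed, and the job is handed in when it is done.

```bash
mkdir -p pics; ls; python3 - <<'E'
from rig import *
import cv2
s=observe()
for k in s: print(k,s[k])
for n in ["top","side","wrist"]:
    m=camera_model(n); print(n,m)
    cv2.imwrite(f"pics/a_{n}.png",camera(n)[:,:,::-1])
E
```

```text
pics
clock 0.0
qpos [ 9.51184833e-01  2.59320167e-01  1.53606977e+00  4.93365836e-05
  1.34798627e+00 -2.02798521e-01]
joint_velocities [ 0.00199149 -0.00011287  0.00080126  0.00016283 -0.00026754 -0.00290697]
tau [-1.09107168e-03 -4.46012950e+01 -2.90575272e+01 -3.77497017e-04
  1.15612376e-02  3.13629801e-05]
tcp_pos [0.2223247  0.50250214 0.23049232]
orientation [ 2.06906402e-01  9.78360335e-01 -8.07822216e-04 -3.78503759e-04]
force [-0.96451136 -0.14725062 -0.14892607]
wrist_torque [-0.01753059 -0.00372747 -0.05545474]
width 0.08548865008125103
top {'fx': 415.8483845977653, 'fy': 415.8483845977653, 'cx': 278.874273700807, 'cy': 213.2357357431486, 'xyz': array([ 0.50118821, -0.04991765,  0.90156778]), 'rotation': array([-0.0280998 ,  0.01093906,  0.70960983, -0.7039493 ])}
side {'fx': 417.7753515727337, 'fy': 417.7753515727337, 'cx': 283.6491304097662, 'cy': 205.40370573701074, 'xyz': array([0.3173456 , 0.62893986, 0.56232409]), 'rotation': array([-0.08428482,  0.44743822,  0.87908064, -0.14111106])}
wrist {'fx': 317.0592080530253, 'fy': 317.0592080530253, 'cx': 282.28228379329454, 'cy': 212.2090533129557, 'xyz': array([0.14796816, 0.5371745 , 0.37423877]), 'rotation': array([-0.1326765 , -0.08576519,  0.53896794,  0.82737829])}
```

View pics/a_top.png

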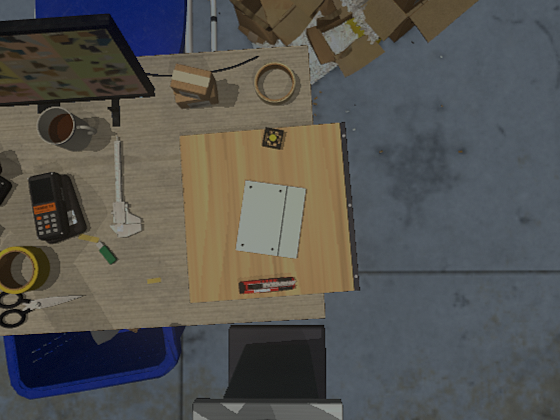

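View pics/a_side.png

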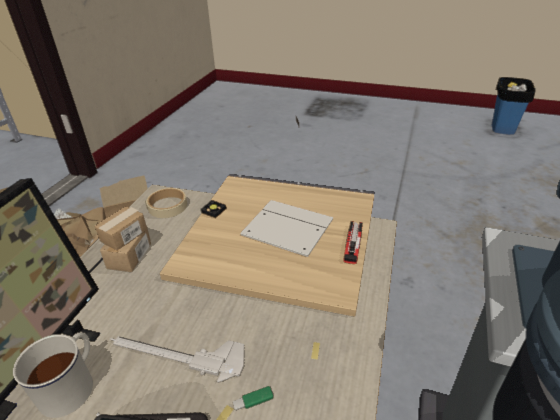

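View pics/a_wrist.png

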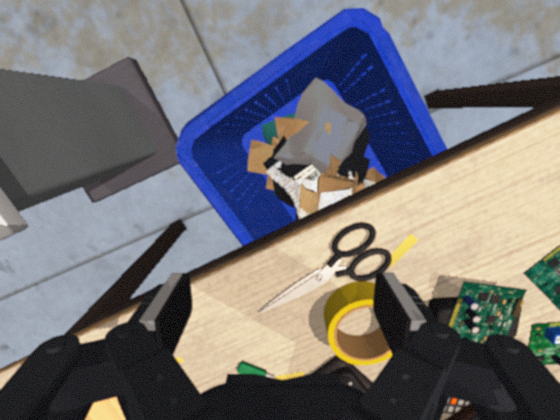

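The top view shows the panel with corners near (245,181), (307,187), (297,258) and (236,249). The steel edge runs from (342,123) to (357,290), the fan is at (273,138) and the cutter at (268,286). Next I'll measure these.

```bash
cat > h.py <<'E'
from rig import *
import cv2, numpy as np
from scipy.spatial.transform import Rotation as R
def ray(m,uv,z):
    uv=np.atleast_2d(np.asarray(uv,float))
    d=np.c_[(uv[:,0]-m['cx'])/m['fx'],-(uv[:,1]-m['cy'])/m['fy'],-np.ones(len(uv))]
    d=R.from_quat(m['rotation']).apply(d)
    return m['xyz']+d*((z-m['xyz'][2])/d[:,2])[:,None]
def proj(m,p):
    c=R.from_quat(m['rotation']).inv().apply(np.atleast_2d(p)-m['xyz'])
    return np.c_[m['cx']+m['fx']*c[:,0]/-c[:,2], m['cy']-m['fy']*c[:,1]/-c[:,2]]
E
python3 - <<'E'
from h import *
im=cv2.imread('pics/a_top.png')
c=cv2.resize(im[110:310,170:370],None,fx=3,fy=3,interpolation=cv2.INTER_CUBIC)
cv2.imwrite('pics/b.png',c)
m=camera_model('top')
print(ray(m,[[342,123],[357,290],[190,303],[180,136]],.018).round(4))
print(ray(m,[[245,181],[307,187],[297,258],[236,249]],.024).round(4))
hsv=cv2.cvtColor(im,cv2.COLOR_BGR2HSV)
for p in [(260,200),(295,230),(220,220),(286,215),(350,200),(400,200)]: print(p,hsv[p[1],p[0]],im[p[1],p[0]])
ms=camera_model('side')
im=cv2.imread('pics/a_side.png')
cv2.imwrite('pics/b_s.png',cv2.resize(im[165:315,155:395],None,fx=3.3,fy=3.3,interpolation=cv2.INTER_CUBIC))
E
```

```text
[[ 0.7429 -0.1656  0.018 ]
 [ 0.3874 -0.1914  0.018 ]
 [ 0.3617  0.1607  0.018 ]
 [ 0.7193  0.1841  0.018 ]]
[[ 0.6191  0.0428  0.024 ]
 [ 0.6049 -0.0888  0.024 ]
 [ 0.4553 -0.0662  0.024 ]
 [ 0.475   0.0622  0.024 ]]
(260, 200) [ 46  19 149] [138 149 143]
(295, 230) [ 45  20 150] [138 150 144]
(220, 220) [ 19 108 144] [ 83 122 144]
(286, 215) [ 46  22 151] [138 151 144]
(350, 200) [20 15 51] [48 50 51]
(400, 200) [106  42  90] [90 82 75]
```

View pics/b.png

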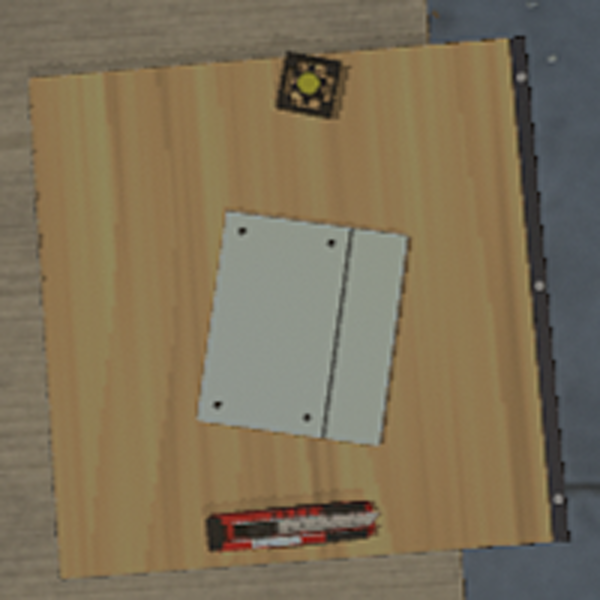

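View pics/b_s.png

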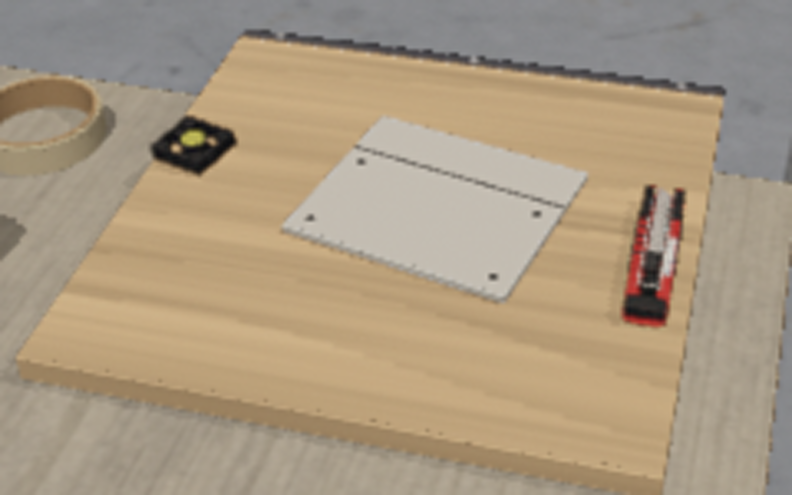

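```bash
cat >> h.py <<'E'
def fitline(pts): # Nx2 world -> point, dir
    vx,vy,x,y=cv2.fitLine(np.float32(pts),cv2.DIST_HUBER,0,1e-5,1e-5).ravel()
    d=np.array([vx,vy]); d*=np.sign(d[0]); return np.array([x,y]),d
def edge(im,m):  # outer steel edge in top image: last dark->floor transition per row
    g=cv2.cvtColor(im,cv2.COLOR_BGR2GRAY).astype(float); S=[];P=[]
    for v in range(135,282):
        r=g[v,330:375]; u0=342+(v-123)*15/167.-330
        gr=np.gradient(r); lo=int(u0)-6; seg=gr[lo:lo+13]
        k=lo+int(np.argmax(seg)); 
        if 0<k<44:
            a,b,c=gr[k-1:k+2]; den=a-2*b+c; k=k+(0.5*(a-c)/den if den else 0)
        S.append((330+k,v))
        k=lo-3+int(np.argmin(gr[lo-3:lo+9])); P.append((330+k,v))
    return S,P
def panel(im,m):
    hsv=cv2.cvtColor(im,cv2.COLOR_BGR2HSV)
    k=((hsv[...,1]<45)&(hsv[...,2]>115)).astype(np.uint8); k[:150]=0;k[270:]=0;k[:,:225]=0;k[:,420:]=0
    k=cv2.morphologyEx(k,cv2.MORPH_CLOSE,np.ones((5,5)))
    c=max(cv2.findContours(k,cv2.RETR_EXTERNAL,cv2.CHAIN_APPROX_NONE)[0],key=cv2.contourArea)
    return c[:,0,:]
def score(im,m,cnt):
    k=np.zeros(im.shape[:2],np.uint8); cv2.fillPoly(k,[cnt.reshape(-1,1,2)],1); k=cv2.erode(k,np.ones((5,5)))
    g=cv2.cvtColor(im,cv2.COLOR_BGR2GRAY).astype(float)
    bg=np.median(g[k>0]); w=np.clip(bg-12-g,0,None)*k
    # initial line: drop holes via largest component
    n,l,st,_=cv2.connectedComponentsWithStats((w>0).astype(np.uint8))
    i=1+np.argmax(st[1:,3]); out=[]
    for v in range(im.shape[0]):
        u=np.where(l[v]==i)[0]
        if len(u) and len(u)<8: out.append(((u*w[v,u]).sum()/w[v,u].sum(),v))
    return out
def report(im,m):
    S,P=edge(im,m); S=ray(m,S,.018)[:,:2]; p,d=fitline(S)
    out=np.array([d[1],-d[0]])
    print('edge: y at x=.56 %.4f ang %.2f rms %.4f'%(p[1]+(.56-p[0])*d[1]/d[0],np.degrees(np.arctan2(d[1],d[0])),np.std((S-p)@out)))
    c=panel(im,m); q=cv2.minAreaRect(np.float32(ray(m,c,.024)[:,:2])); print('panel',q)
    print(cv2.boxPoints(q).round(4).tolist())
    s=ray(m,score(im,m,c),.024)[:,:2]; sp,sd=fitline(s); t=(s-sp)@sd
    e=np.array([sp+t.min()*sd,sp+t.max()*sd])
    print('score n%d len %.4f ang %.2f'%(len(s),np.ptp(t),np.degrees(np.arctan2(sd[1],sd[0]))),'ends',e.round(4).tolist(),'past edge (mm)',((e-p)@out*1e3).round(2))
E
python3 - <<'E'
from h import *
m=camera_model('top'); im=cv2.imread('pics/a_top.png'); report(im,m)
E
```

```text
edge: y at x=.56 -0.1846 ang 4.09 rms 0.0026
panel ((0.5380619168281555, -0.010979942977428436), (0.12975648045539856, 0.14900289475917816), 81.72705078125)
[[0.45500001311302185, -0.06449999660253525], [0.6025000214576721, -0.08590000122785568], [0.6211000084877014, 0.042500000447034836], [0.47369998693466187, 0.06390000134706497]]
score n66 len 0.1386 ang -8.26 ends [[0.4661, -0.0254], [0.6032, -0.0453]] past edge (mm) [-165.5  -135.86]
```

```bash
cat >> h.py <<'E'
def ply(im,m):
    hsv=cv2.cvtColor(im,cv2.COLOR_BGR2HSV)
    k=((hsv[...,1]>85)&(hsv[...,0]>8)&(hsv[...,0]<28)&(hsv[...,2]>70)).astype(np.uint8)
    R_=[];
    for v in range(140,278):
        u=np.where(k[v,300:375])[0]
        if len(u): R_.append((300+u.max()+.5,v))
    s=ray(m,R_,.018)[:,:2]; p,d=fitline(s); o=np.array([d[1],-d[0]])
    for _ in range(2):
        s=s[abs((s-p)@o)<.003]; p,d=fitline(s); o=np.array([d[1],-d[0]])
    print('plyedge n%d y(.56)+12mm: %.4f ang %.2f rms %.4f'%(len(s),p[1]+(.56-p[0])*d[1]/d[0]-.012/d[0],np.degrees(np.arctan2(d[1],d[0])),np.std((s-p)@o)))
    return p+o*.012,d
E
python3 - <<'E'
from h import *
m=camera_model('top'); im=cv2.imread('pics/a_top.png'); ply(im,m)
S,P=edge(im,m); print([(round(a,1),b) for a,b in S[::6]])
g=cv2.cvtColor(im,cv2.COLOR_BGR2GRAY)
for v in (150,200,250): print(v,g[v,335:365])
c=cv2.resize(im[120:300,325:370],None,fx=4,fy=3.3,interpolation=cv2.INTER_NEAREST); cv2.imwrite('pics/c.png',c)
E
```

```text
plyedge n138 y(.56)+12mm: -0.1849 ang 4.02 rms 0.0006
[(np.float64(342.0), 135), (np.float64(346.9), 141), (np.float64(346.8), 147), (np.float64(347.9), 153), (np.float64(347.9), 159), (np.float64(348.9), 165), (np.float64(348.8), 171), (np.float64(349.8), 177), (np.float64(349.8), 183), (np.float64(350.7), 189), (np.float64(351.0), 195), (np.float64(351.8), 201), (np.float64(352.0), 207), (np.float64(352.8), 213), (np.float64(354.0), 219), (np.float64(353.8), 225), (np.float64(355.0), 231), (np.float64(354.7), 237), (np.float64(355.9), 243), (np.float64(355.8), 249), (np.float64(356.9), 255), (np.float64(356.8), 261), (np.float64(357.9), 267), (np.float64(357.8), 273), (np.float64(358.8), 279)]
150 [113 117 122 125 127 131  98  54  49  50  48  47  70  88  89  84  83  82
  80  80  78  78  77  79  83  84  86  85  86  85]
200 [118 116 113 109 106 112 119 122 124 126 128  82  41  52  53  50  53  73
  80  80  80  81  83  84  83  83  83  83  83  83]
250 [122 123 124 120 114 108 108 108 106 109 113 119 122 124 134  89  45  54
  54  54  50  75  87  84  83  82  82  82  82  82]
```

View pics/c.png

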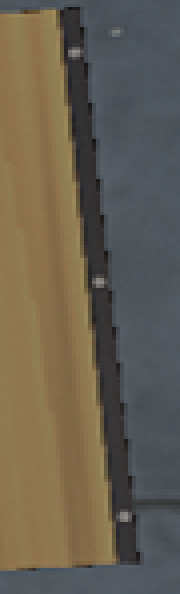

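```bash
cat >> h.py <<'E'
def go(target,ang=None):
    s=observe(); Q=R.from_quat(s['orientation']); A=Q.as_matrix()
    print('clock',s['clock'],'tcp',np.round(s['tcp_pos'],4),'F',np.round(s['force'],1),'w',round(s['width'],4))
    ay=np.degrees(np.arctan2(A[1,1],A[0,1])); print('tool y ang %.2f tilt z %s'%(ay,A[:,2].round(4)))
    print('shift tool',(A.T@(np.array(target)-s['tcp_pos'])).round(4), 'roll', None if ang is None else round(np.radians(ay-ang),4))
E
python3 -c "
from h import *
go([.545,.115,.20],4.05)"
```

```text
clock 0.15 tcp [0.2224 0.5026 0.2307] F [ 0.6 -1.1  0.4] w 0.0853
tool y ang 66.12 tilt z [-8.0e-04 -1.2e-03 -1.0e+00]
shift tool [-0.4519 -0.2238  0.0308] roll 1.0833
```

```bash
python3 -m crank '{"xyz":[[-0.05,-0.025,0.0],[-0.1,-0.05,0.0],[-0.15,-0.075,0.0],[-0.2,-0.1,0.0],[-0.25,-0.125,0.0],[-0.3,-0.15,0.0],[-0.35,-0.175,0.0],[-0.4,-0.2,0.01],[-0.44,-0.217,0.02],[-0.452,-0.224,0.03],[-0.452,-0.224,0.03],[-0.452,-0.224,0.03]],"roll":[0.12,0.24,0.36,0.48,0.6,0.72,0.84,0.96,1.05,1.083,1.083,1.083],"hand":[1,1,1,1,1,1,1,1,1,1,1,1]}'
python3 -c "
from h import *
go([.545,.115,.06],4.05)"
```

```text
clock: 1.65
tcp_pos: [0.5444, 0.1163, 0.2015]
orientation: [0.681, 0.732, -0.0, -0.0]
force: [-0.1, 0.8, 0.1]
width: 0.0852
clock 1.65 tcp [0.5444 0.1163 0.2015] F [-0.1  0.8  0.1] w 0.0852
tool y ang 4.18 tilt z [-6.e-04  5.e-04 -1.e+00]
shift tool [-0.0014  0.0006  0.1415] roll 0.0022
```

```bash
python3 -m crank '{"xyz":[[0,0,0.05],[0,0,0.1],[0,0,0.14],[0,0,0.155],[0,0,0.16],[0,0,0.16]],"roll":[0,0,0,0,0,0],"hand":[1,1,1,1,1,1]}'
python3 - <<'E'
from h import *
for n in ('side','wrist'):
    im=camera(n)[:,:,::-1]; cv2.imwrite(f'pics/d_{n}.png',im)
im=cv2.imread('pics/d_side.png');cv2.imwrite('pics/d_sc.png',cv2.resize(im[130:310,150:390],None,fx=3.3,fy=3.3,interpolation=cv2.INTER_CUBIC))
E
```

```text
clock: 2.4
tcp_pos: [0.5462, 0.1155, 0.0427]
orientation: [0.681, 0.732, 0.001, 0.001]
force: [-0.0, 0.3, -0.3]
width: 0.0851
```

View pics/d_sc.png

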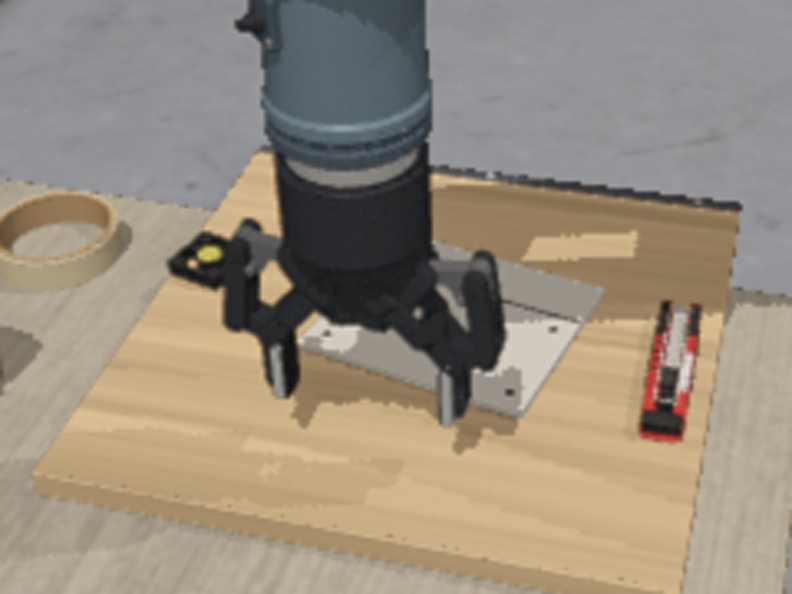

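View pics/d_wrist.png

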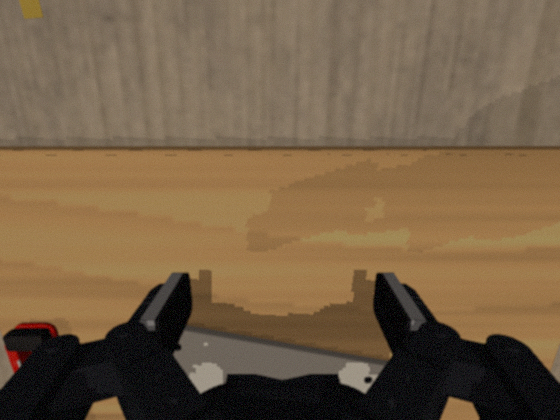

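```bash
python3 - <<'E'
from h import *
s=observe();t=s['tcp_pos'];m=camera_model('side');print(t)
ex=np.array([.9975,.0725,0])
for sg in (1,-1):
  for dz in (0,.013,.02):
    print(sg,dz,[(( proj(m,t+sg*ex*.05+[0,dy,dz])[0]-[150,130])*3.3).round(0).tolist() for dy in (-.011,.011)])
E
```

```text
[0.54647634 0.11529444 0.04294043]
1 0 [[292.0, 393.0], [276.0, 418.0]]
1 0.013 [[290.0, 375.0], [274.0, 400.0]]
1 0.02 [[289.0, 366.0], [273.0, 391.0]]
-1 0 [[464.0, 421.0], [451.0, 448.0]]
-1 0.013 [[464.0, 403.0], [451.0, 430.0]]
-1 0.02 [[464.0, 393.0], [451.0, 420.0]]
```

```bash
python3 -m crank '{"xyz":[[0,0,0.02],[0,0,0.03],[0,0,0.032],[0,0,0.032]],"roll":[0,0,0,0],"hand":[1,1,1,1]}'
python3 -m crank '{"xyz":[[0,0,0.001],[0,0,0.002]],"roll":[0,0],"hand":[1,1]}'
python3 - <<'E'
from h import *
im=camera('side')[:,:,::-1]
cv2.imwrite('pics/e_sc.png',cv2.resize(im[190:290,190:330],None,fx=5,fy=5,interpolation=cv2.INTER_CUBIC))
E
```

```text
clock: 3.0
tcp_pos: [0.5456, 0.1151, 0.0097]
orientation: [0.682, 0.732, 0.0, 0.0]
force: [0.7, -0.2, 0.4]
width: 0.0854
clock: 3.25
tcp_pos: [0.5456, 0.1151, 0.0076]
orientation: [0.682, 0.732, 0.0, 0.0]
force: [0.4, -0.2, 0.7]
width: 0.0853
```

View pics/e_sc.png

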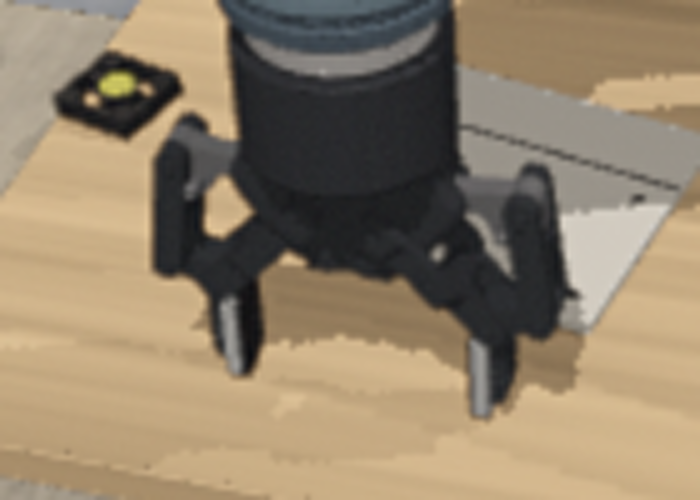

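```bash
for i in 1 ; do python3 -m crank '{"xyz":[[0,0,0.001],[0,0,0.0015],[0,0,0.0015]],"roll":[0,0,0],"hand":[1,1,1]}'; done
python3 -m crank '{"xyz":[[0,0,0.001],[0,0,0.001]],"roll":[0,0],"hand":[1,1]}'
```

```text
clock: 3.68
tcp_pos: [0.5452, 0.1151, 0.0058]
orientation: [0.682, 0.732, -0.0, -0.0]
force: [-0.2, 0.1, 0.8]
width: 0.0853
clock: 3.92
tcp_pos: [0.5453, 0.1151, 0.0049]
orientation: [0.682, 0.732, 0.0, 0.0]
force: [-0.8, 0.3, 1.1]
width: 0.0856
```

```bash
python3 -m crank '{"xyz":[[0,0,0.001],[0,0,0.001]],"roll":[0,0],"hand":[1,1]}'; python3 -m crank '{"xyz":[[0,0,0.001],[0,0,0.001]],"roll":[0,0],"hand":[1,1]}'
```

```text
clock: 4.18
tcp_pos: [0.5454, 0.1151, 0.0049]
orientation: [0.682, 0.732, 0.0, 0.0]
force: [-2.0, -0.1, 9.7]
width: 0.0855
clock: 4.42
tcp_pos: [0.5453, 0.1151, 0.0048]
orientation: [0.681, 0.732, 0.0, 0.0]
force: [-5.9, -1.3, 17.0]
width: 0.0854
```

```bash
python3 -m crank '{"xyz":[[0,0,-0.004],[0,0,-0.004],[-0.015,0,-0.004],[-0.03,0,-0.004],[-0.04,0,-0.004],[-0.05,0,-0.004],[-0.06,0,-0.004],[-0.07,0,-0.004],[-0.08,0,-0.004],[-0.09,0,-0.004],[-0.098,0,-0.004],[-0.1,0,-0.004]],"roll":[0,0,0,0,0,0,0,0,0,0,0,0],"hand":[1,1,1,1,1,1,1,1,1,1,1,1]}'
python3 - <<'E'
from h import *
go([.5349,-.084,.007],4.05)
im=camera('top')[:,:,::-1]; cv2.imwrite('pics/f.png',cv2.resize(im[110:310,170:370],None,fx=3,fy=3,interpolation=cv2.INTER_CUBIC))
im=camera('side')[:,:,::-1]
cv2.imwrite('pics/f_s.png',cv2.resize(im[150:310,150:390],None,fx=3.3,fy=3.3,interpolation=cv2.INTER_CUBIC))
E
```

```text
clock: 5.92
tcp_pos: [0.5525, 0.0148, 0.0068]
orientation: [0.682, 0.732, 0.0, 0.0]
force: [0.1, 0.7, -0.2]
width: 0.0855
clock 5.925 tcp [0.5525 0.0148 0.0068] F [ 0.1  0.7 -0.2] w 0.0855
tool y ang 4.04 tilt z [ 2.e-04 -0.e+00 -1.e+00]
shift tool [-0.0973 -0.0245 -0.0002] roll -0.0003
```

View pics/f.png

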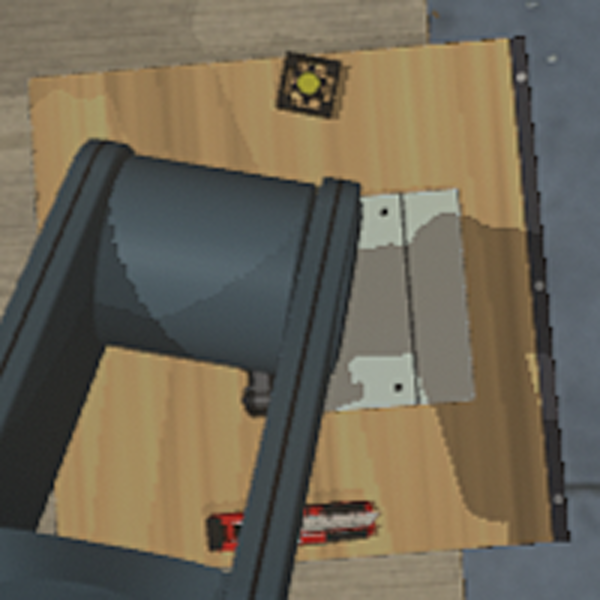

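View pics/f_s.png

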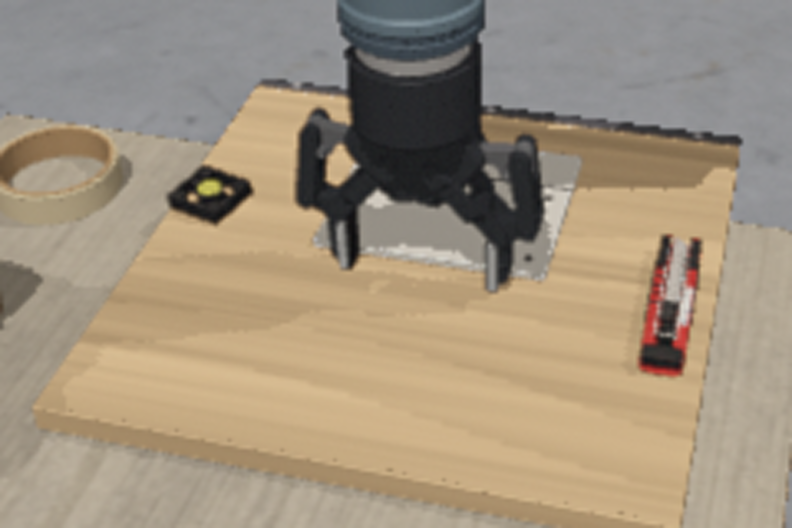

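The panel has squared up with the fingers. Its score line now runs from about crop (402,195) to (419,404), roughly parallel to the steel edge.

```bash
cat >> h.py <<'E'
def track(im,m,w0=None):
    """score line by per-row dark dip in the strip near guess line ((u,v),(u,v))"""
    (u0,v0),(u1,v1)=w0; g=cv2.cvtColor(im,cv2.COLOR_BGR2GRAY).astype(float); o=[]
    for v in range(v0,v1+1):
        uc=u0+(v-v0)*(u1-u0)/(v1-v0); a=int(round(uc))-4; r=g[v,a:a+9]; b=np.minimum(np.median(r),r.max()); w=np.clip(b-6-r,0,None); 
        k=int(np.argmax(w)); 
        if w[k]<8: continue
        i=np.arange(max(k-1,0),min(k+2,9)); o.append((a+(i*w[i]).sum()/w[i].sum(),v))
    s=ray(m,o,.024)[:,:2]; p,d=fitline(s); n=np.array([d[1],-d[0]]); s=s[abs((s-p)@n)<.0015]; p,d=fitline(s); t=(s-p)@d
    E=np.array([p+t.min()*d,p+t.max()*d])
    e0,ed=ply(im,m); out=np.array([ed[1],-ed[0]])
    print('score n%d len %.3f ang %.2f ends %s past plyedge+12 (mm) %s'%(len(s),np.ptp(t),np.degrees(np.arctan2(d[1],d[0])),E.round(4).tolist(),((E-e0)@out*1e3).round(2)))
    S,_=edge(im,m); S=ray(m,S,.018)[:,:2]; p2,d2=fitline(S); n2=np.array([d2[1],-d2[0]])
    for _ in range(3): S=S[abs((S-p2)@n2)<.003]; p2,d2=fitline(S); n2=np.array([d2[1],-d2[0]])
    print('   steel edge ang %.2f, past steel (mm) %s'%(np.degrees(np.arctan2(d2[1],d2[0])),((E-p2)@n2*1e3).round(2)))
E
python3 - <<'E'
from h import *
m=camera_model('top'); im=camera('top')[:,:,::-1].copy(); cv2.imwrite('pics/f_top.png',im)
track(im,m,((304,176),(309.7,243)))
E
```

```text
plyedge n138 y(.56)+12mm: -0.1850 ang 4.07 rms 0.0006
score n68 len 0.142 ang 4.01 ends [[0.4866, -0.0916], [0.6284, -0.0816]] past plyedge+12 (mm) [-98.43 -98.27]
   steel edge ang 4.11, past steel (mm) [-98.06 -97.81]
```

```bash
python3 -m crank '{"xyz":[[-0.008,0,0],[-0.018,0,0],[-0.028,0,0],[-0.038,0,0],[-0.048,0,0],[-0.058,0,0],[-0.068,0,0],[-0.077,0,0],[-0.083,0,0],[-0.086,0,0],[-0.088,0,0],[-0.088,0,0]],"roll":[0,0,0,0,0,0,0,0,0,0,0,0],"hand":[1,1,1,1,1,1,1,1,1,1,1,1]}'
python3 - <<'E'
from h import *
go([.5349,-.084,.007],4.05)
m=camera_model('top');im=camera('top')[:,:,::-1].copy(); cv2.imwrite('pics/g_top.png',im);cv2.imwrite('pics/g.png',cv2.resize(im[110:310,200:400],None,fx=3,fy=3,interpolation=cv2.INTER_CUBIC))
E
```

```text
clock: 7.58
tcp_pos: [0.5586, -0.0725, 0.0068]
orientation: [0.682, 0.732, -0.0, 0.0]
force: [-0.5, 0.6, 0.1]
width: 0.0854
clock 7.575 tcp [ 0.5586 -0.0725  0.0068] F [-0.5  0.6  0.1] w 0.0854
tool y ang 4.08 tilt z [ 1.e-04 -2.e-04 -1.e+00]
shift tool [-0.0098 -0.0245 -0.0002] roll 0.0005
```

View pics/g.png

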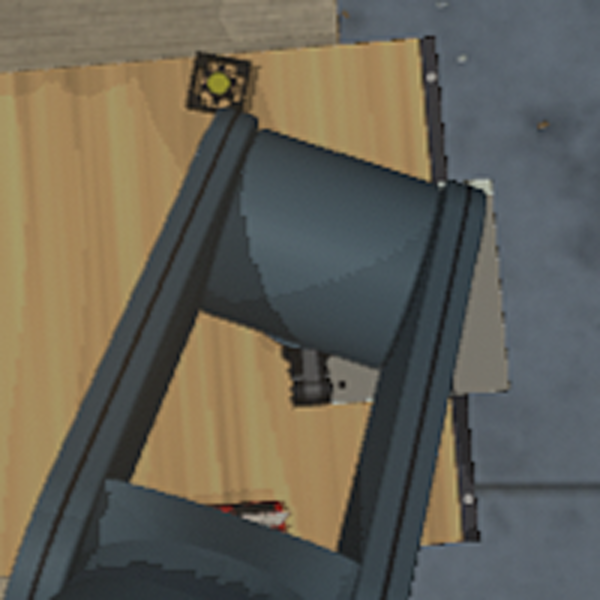

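```bash
python3 -m crank '{"xyz":[[-0.002,0,0],[-0.004,0,0],[-0.006,0,0],[-0.007,0,0],[-0.007,0,0],[0.02,0,0],[0.05,0,-0.03],[0.1,0,-0.07],[0.15,0,-0.1],[0.2,0,-0.12],[0.25,0,-0.14],[0.26,0,-0.14]],"roll":[0,0,0,0,0,0,0,0,0,0,0,0],"hand":[1,1,1,1,1,1,1,1,1,1,1,1]}'
python3 - <<'E'
from h import *
go([.5349,-.084,.007],4.05)
m=camera_model('top');im=camera('top')[:,:,::-1].copy(); cv2.imwrite('pics/h_top.png',im);cv2.imwrite('pics/h.png',cv2.resize(im[110:310,200:400],None,fx=3,fy=3,interpolation=cv2.INTER_CUBIC))
E
```

```text
clock: 9.12
tcp_pos: [0.5408, 0.19, 0.1488]
orientation: [0.68, 0.733, 0.002, 0.001]
force: [1.2, 0.1, -0.6]
width: 0.0852
clock 9.125 tcp [0.5408 0.19   0.1488] F [ 1.2  0.1 -0.6] w 0.0852
tool y ang 4.28 tilt z [ 0.0041  0.001  -1.    ]
shift tool [-0.2729 -0.0269  0.1415] roll 0.0041
```

View pics/h.png

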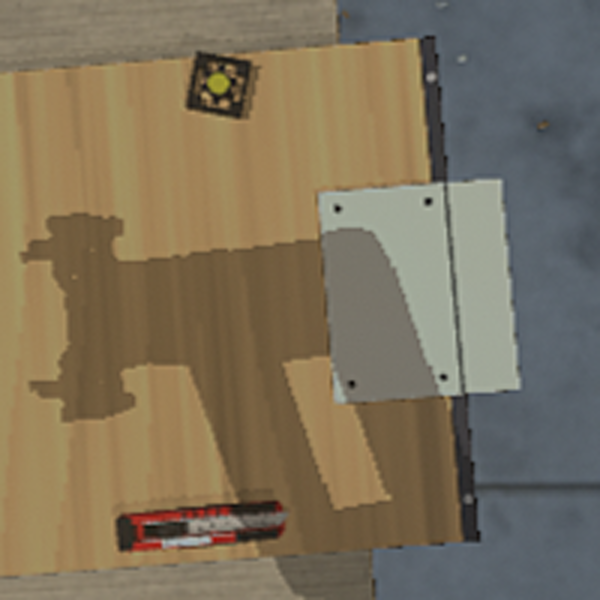

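```bash
cat > t.py <<'E'
from h import *
def T(im,guess,name='top'):
    m=camera_model(name); a=cv2.imread('pics/a_top.png')
    mix=a.copy(); (u0,v0),(u1,v1)=guess
    e0,ed=ply(a,m)
    S,_=edge(a,m); S=ray(m,S,.018)[:,:2]; p2,d2=fitline(S); n2=np.array([d2[1],-d2[0]])
    for _ in range(3): S=S[abs((S-p2)@n2)<.003]; p2,d2=fitline(S); n2=np.array([d2[1],-d2[0]])
    g=cv2.cvtColor(im,cv2.COLOR_BGR2GRAY).astype(float); o=[]
    for v in range(v0,v1+1):
        uc=u0+(v-v0)*(u1-u0)/(v1-v0); l=int(round(uc))-4; r=g[v,l:l+9]; w=np.clip(np.median(r)-6-r,0,None); k=int(np.argmax(w))
        if w[k]<8: continue
        i=np.arange(max(k-1,0),min(k+2,9)); o.append((l+(i*w[i]).sum()/w[i].sum(),v))
    s=ray(m,o,.024)[:,:2]; p,d=fitline(s); n=np.array([d[1],-d[0]]); s=s[abs((s-p)@n)<.0015]; p,d=fitline(s); t=(s-p)@d
    E=np.array([p+t.min()*d,p+t.max()*d]); out=np.array([ed[1],-ed[0]])
    print('score n%d len %.3f ang %.2f'%(len(s),np.ptp(t),np.degrees(np.arctan2(d[1],d[0]))),E.round(4).tolist(),'past ply+12',((E-e0)@out*1e3).round(2),'past steel (ang %.2f)'%np.degrees(np.arctan2(d2[1],d2[0])),((E-p2)@n2*1e3).round(2))
    hsv=cv2.cvtColor(im,cv2.COLOR_BGR2HSV)
    k=((hsv[...,1]<50)&(hsv[...,2]>90)&(hsv[...,0]>25)&(hsv[...,0]<80)).astype(np.uint8); k[:165]=0;k[250:]=0;k[:,:290]=0;k[:,390:]=0
    c=max(cv2.findContours(cv2.morphologyEx(k,cv2.MORPH_CLOSE,np.ones((5,5))),cv2.RETR_EXTERNAL,cv2.CHAIN_APPROX_NONE)[0],key=cv2.contourArea)[:,0]
    q=cv2.minAreaRect(np.float32(ray(m,c,.024)[:,:2])); print('panel rect',q); B=cv2.boxPoints(q); print(' corner out-distance mm',(((B-p2)@n2)*1e3).round(1))
E
python3 - <<'E'
from t import *
T(cv2.imread('pics/h_top.png'),((348.3,174),(354.6,238)))
E
```

```text
plyedge n138 y(.56)+12mm: -0.1849 ang 4.02 rms 0.0006
score n65 len 0.136 ang 3.97 [[0.4964, -0.1855], [0.6317, -0.1761]] past ply+12 [-3.85 -3.73] past steel (ang 3.99) [-3.4  -3.35]
panel rect ((0.5636275410652161, -0.1558532416820526), (0.15064950287342072, 0.1290634423494339), 4.052022933959961)
 corner out-distance mm [-92.8  36.3  36.1 -92.9]
```

```bash
python3 -m crank '{"xyz":[[-0.06,0,0.02],[-0.12,0,0.04],[-0.17,0,0.07],[-0.21,0,0.1],[-0.235,0,0.13],[-0.24,0,0.14],[-0.24,0,0.14],[-0.255,0,0.14],[-0.265,0,0.14],[-0.268,0,0.14],[-0.2704,0,0.14],[-0.2704,0,0.14]],"roll":[0,0,0,0,0,0,0,0,0,0,0,0],"hand":[1,1,1,1,1,1,1,1,1,1,1,1]}'
python3 -m crank '{"xyz":[[0,0,0],[0.02,0,0],[0.04,0,-0.01],[0.06,0,-0.05],[0.06,0,-0.1],[0.06,0,-0.15],[0.06,0,-0.2],[0.1,0,-0.22],[0.16,0,-0.22],[0.21,0,-0.22],[0.25,0,-0.22],[0.25,0,-0.22]],"roll":[0,0,0,0,0,0,0,0,0,0,0,0],"hand":[1,1,1,1,1,1,1,1,1,1,1,1]}'
python3 - <<'E'
from t import *
im=camera('top')[:,:,::-1].copy(); cv2.imwrite('pics/i_top.png',im);cv2.imwrite('pics/i.png',cv2.resize(im[110:310,200:400],None,fx=3,fy=3,interpolation=cv2.INTER_CUBIC))
T(im,((349.9,174),(356.2,238)))
im=camera('side')[:,:,::-1]
cv2.imwrite('pics/i_s.png',cv2.resize(im[150:310,150:390],None,fx=3.3,fy=3.3,interpolation=cv2.INTER_CUBIC))
go([.5349,-.084,.007],4.05)
E
```

```text
clock: 10.68
tcp_pos: [0.5593, -0.0828, 0.0068]
orientation: [0.681, 0.732, -0.0, 0.0]
force: [-0.1, -0.0, -0.3]
width: 0.0854
clock: 12.18
tcp_pos: [0.54, 0.1708, 0.2274]
orientation: [0.68, 0.734, 0.0, -0.0]
force: [-0.2, -0.9, 0.4]
width: 0.0854
plyedge n138 y(.56)+12mm: -0.1849 ang 4.02 rms 0.0006
score n65 len 0.136 ang 3.99 [[0.4964, -0.1889], [0.6316, -0.1795]] past ply+12 [-0.49 -0.41] past steel (ang 3.99) [-0.04 -0.03]
panel rect ((0.5641741752624512, -0.15911564230918884), (0.1494263857603073, 0.12918926775455475), 3.9253957271575928)
 corner out-distance mm [-89.7  39.5  39.6 -89.5]
clock 12.275 tcp [0.5408 0.1678 0.2272] F [-0.3 -0.5 -0.5] w 0.0852
tool y ang 4.22 tilt z [ 2.e-04 -4.e-04 -1.e+00]
shift tool [-0.2506 -0.0244  0.2203] roll 0.0029
```

View pics/i.png

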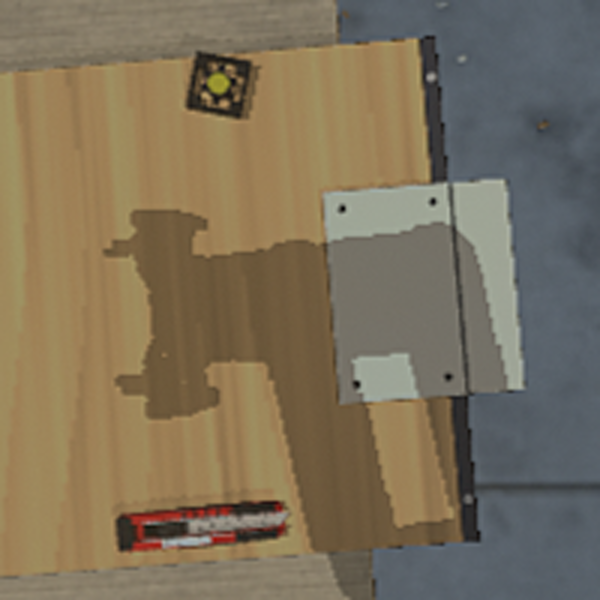

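View pics/i_s.png

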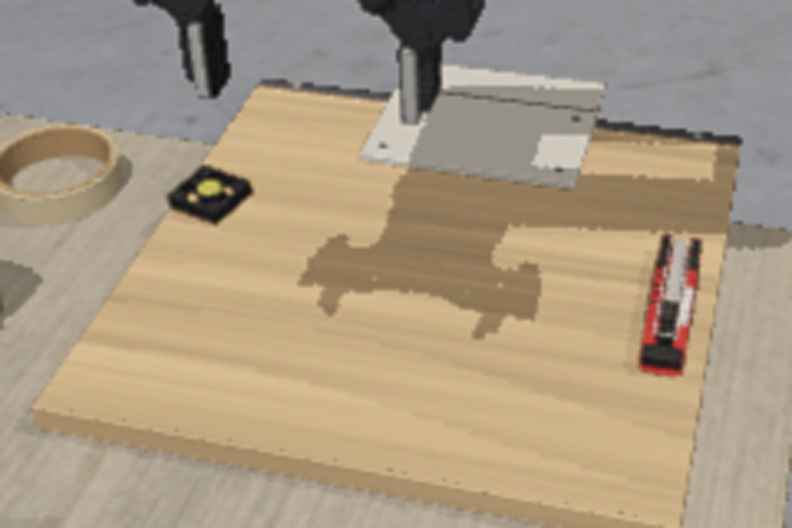

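```bash
python3 - <<'E'
from h import *
m=camera_model('wrist'); s=observe(); print(s['tcp_pos'],m['xyz'],ray(m,[[280,212],[280,100],[280,260],[60,212],[500,212]],.018).round(3))
E
```

```text
[0.54079768 0.16783635 0.22721472] [0.53380626 0.24995853 0.37082569] [[0.54  0.134 0.018]
 [0.531 0.258 0.018]
 [0.544 0.072 0.018]
 [0.283 0.115 0.018]
 [0.797 0.153 0.018]]
```

```bash
python3 -m crank '{"xyz":[[-0.05,0,0],[-0.1,0,0],[-0.15,0,0],[-0.2,0,0],[-0.25,0,0],[-0.3,0,0],[-0.35,0,0],[-0.38,0,0],[-0.39,0,0],[-0.39,0,0],[-0.39,0,0],[-0.39,0,0]],"roll":[0,0,0,0,0,0,0,0,0,0,0,0],"hand":[1,1,1,1,1,1,1,1,1,1,1,1]}'
python3 - <<'E'
from h import *
m=camera_model('wrist'); im=camera('wrist')[:,:,::-1]; cv2.imwrite('pics/j.png',im)
import json; json.dump({k:np.asarray(v).tolist() for k,v in m.items()},open('jm.json','w'))
E
```

```text
clock: 13.78
tcp_pos: [0.5693, -0.2211, 0.227]
orientation: [0.681, 0.732, 0.0, -0.0]
force: [-0.4, -0.9, -0.1]
width: 0.0853
```

View pics/j.png

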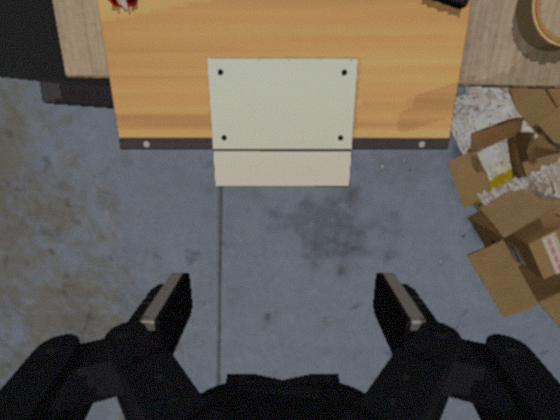

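```bash
python3 - <<'E'
from h import *
import json
m={k:np.array(v) for k,v in json.load(open('jm.json')).items()}; print(m['xyz'])
im=cv2.imread('pics/j.png'); g=cv2.cvtColor(im,cv2.COLOR_BGR2GRAY).astype(float)
for u in (180,400): print(u,g[132:158,u])
print(280,g[140:160,280])
S=[]
for u in list(range(155,205))+list(range(360,415)):
    c=g[142:158,u]; gr=np.diff(c); k=int(np.argmax(gr)); 
    lo=np.median(g[141:146,u]); hi=np.median(g[153:158,u]); mid=(lo+hi)/2
    i=next((i for i in range(3,15) if g[142+i,u]<mid<=g[143+i,u]),None)
    if i is None: continue
    S.append((u,142+i+(mid-g[142+i,u])/(g[143+i,u]-g[142+i,u])))
L=[]
for u in range(220,346):
    c=g[144:157,u]; w=np.clip(np.median(c)-10-c,0,None)
    if w.max()>8: L.append((u,144+(np.arange(13)*w).sum()/w.sum()))
print(len(S),len(L),np.median([s[1] for s in S]),np.median([l[1] for l in L]))
e=ray(m,S,.018)[:,:2]; p,d=fitline(e); n=np.array([d[1],-d[0]])
for _ in range(3): e=e[abs((e-p)@n)<.002]; p,d=fitline(e); n=np.array([d[1],-d[0]])
s=ray(m,L,.024)[:,:2]; sp,sd=fitline(s); t=(s-sp)@sd
E=np.array([sp+t.min()*sd,sp+t.max()*sd])
print('edge ang',np.degrees(np.arctan2(d[1],d[0])),len(e),'score ang',np.degrees(np.arctan2(sd[1],sd[0])),'len',np.ptp(t),'past',((E-p)@n*1e3).round(2))
# sizes: panel front/back & ply boundary at middle
print(m['xyz'][1]-p[1])
E
```

```text
[ 0.5624685  -0.13902647  0.37072001]
180 [151. 146. 151. 152. 140. 111.  82.  62.  53.  56.  62.  58.  66.  55.
  56.  53.  62.  78.  92. 101. 103. 107.  96. 101. 101. 101.]
400 [146. 154. 150. 147. 149. 126.  90.  60.  57.  55.  51.  50.  57.  53.
  55.  58.  60.  77.  97. 102. 105. 101. 101. 100.  95. 100.]
280 [176. 176. 175. 171. 174. 174. 172. 172. 147.  97.  83. 129. 163. 173.
 170. 167. 171. 173. 173. 174.]
105 126 149.13333333333333 149.69376872906753
edge ang 4.2222857 105 score ang 4.108605 len 0.1351168713568811 past [-0.32 -0.05]
0.042662848880492404
```

```bash
python3 -c "
from rig import *
print(observe()['joint_velocities'].round(4),observe()['clock']); print(finish_job())"
```

```text
[-0.003   0.0027 -0.0035  0.0009 -0.0012 -0.0006] 13.825
the job is handed in; nothing more can be done
None
```

The panel is in place for snapping: its offcut strip hangs over the steel edge and the score line lies within about 0.5 mm of that edge. I handed the job in at 13.8 s.

**What I did:** I pushed the panel's back side with the two open fingertips, about 2 mm above the board. This turned it square to the edge by about 12°. I pushed in stages to within about 3.4 mm of the edge, backed off to measure, pushed the last bit, then moved the gripper clear.

**Last checks:**

| Check | Score line vs. edge (negative = short of the edge) | Angle of line vs. edge |
|---|---|---|
| Top camera, edge found from the steel strip | −0.04 to −0.03 mm | under 0.1° |
| Top camera, edge found from the plywood boundary plus 12 mm | −0.5 to −0.4 mm | under 0.1° |
| Wrist camera, looking down over the edge | −0.3 to −0.05 mm | about 0.1° |

- **Small disagreement:** the two top-camera edge measurements differ by about 0.4 mm, which is below what one pixel resolves (about 2 mm).
- **Panel outline:** in the top view its front side is about 39.5 mm past the edge, against the ideal 40 mm.
- **Fan and box cutter:** they look unmoved between the first and last top pictures. I compared their positions by eye only.
- **Forces:** the highest reading I saw was about 18 N, when I touched the board once on purpose to find its height. I only saw the value at the end of each move.

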